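# Preload a printed link in the screw test stand, coarse drive then fine drive

## Task

Set the preload on the orange printed link that stands in the blue-headed test stand. With the large outer knob bring the pressing foot down until it just touches the link, a light touch with the gauge needle in the yellow band; then turn the small inner knob to raise the load until the needle rests in the green band at 8 N, and let go. Never apply the load with the outer knob (it must not take the needle past the yellow band), never let the load go into the red, and leave the link and the parts lying about where they are.

Things in the scene. Friction and masses are not known exactly. Their poses are not given: they have to be found in the camera images.
- stand: Bench screw test stand, fixed to the table. Grey base plate 170 (along its x) x 285 (along its y, from y -115 to +170) x 50 high; aluminium column at y -86; blue head 74 x 150 over the base (y -109 to +41), its top at z 165. Origin on the drive axis (the common vertical axis of both knobs, the foot and the load platform) at table height; z up. Round dial of 104 mm diameter, facing up, on the base at its +y end, top at z 74
- coarse_top (a point): Centre of the upper face of the large outer coarse knob, on the drive axis, 203 mm above the table. The knob is a ribbed black plastic drum, 52 mm diameter, 30 mm high (from 173 to 203 mm above the table, not moving up or down; 8 mm clear gap between it and the head's top, with a 38 mm collar in it). The inner knob rises out of its top
- coarse_knob (a joint): Angle of the outer coarse knob, rad, grows clockwise seen from above, 0 to 6.2. Clockwise lowers the foot and the inner knob, 2 mm per rad. It starts about 0.9 to 3.6 rad short of the touch. It stays where it is left, about 0.07 Nm of friction; once the foot bears on the link the load grows about 9.3 N per rad, and the load is not felt in the knob
- fine_top (a point): Centre of the upper face of the small inner fine knob, on the drive axis. The knob is a ribbed aluminium cylinder, 22 mm diameter, 26 mm high, that rides down with the foot as the outer knob is turned: its top is 33 to 36 mm above the outer knob's top at the start and 28 to 32 mm above it when the foot touches the link (then 2 to 6 mm of steel stem shows between the two knobs). A red line on its top points to the stand's -x side when it is centred
- fine_knob (a joint): Angle of the inner fine knob, rad, grows clockwise seen from above, -6.3 to 6.3, starts centred, near 0 (within 0.15). Clockwise lowers the foot, 0.5 mm per rad. Stays where it is left, about 0.03 Nm of friction; once the foot bears on the link the load grows about 2.35 N per rad. It turns independently of the outer knob
- gauge_needle (a joint): Angle of the black needle of the dial, rad: 0.2945 rad per newton carried by the load platform, grows clockwise seen from above, 0 at the stand's -x side. Unloaded it shows only the link's own weight, 0.3 to 0.6 N (0.09 to 0.18 rad). Yellow band 1 to 5 N (0.29 to 1.47 rad), green band 7 to 9 N (2.06 to 2.65 rad, 8 N is 2.36), red from 12 N (3.53 rad). Ticks every 1 N, long ones every 4 N, end of scale 16 N. The platform is sprung and gives 0.2 mm per newton
- quill: Steel quill of 22 mm diameter under the head, carrying the spindle and the pressing foot, a dark steel disc of 28 mm diameter that comes straight down the drive axis onto the middle of the link. Origin on the drive axis, at the mean height of the foot's underside when the inner knob is centred; but the foot's threaded shank is screwed in differently each time, by up to 1.5 mm either way, so only the gauge tells when it touches
- sample: The orange printed link under test, a loose box-shaped bracket 50 x 36 x 30 high, origin at the centre of its underside, standing on the round load platform (72 mm diameter, top about 62 mm above the table)
- spare_link: Bystander: spare orange printed link 44 x 36 x 26 high, loose on the table on the robot's side of the stand, origin at the centre of its underside
- servo: Bystander: black servo motor 54 x 20 x 44 high, loose on the table on the robot's side of the stand, origin at the centre of its underside
- gear: Bystander: cream printed gear 46 mm diameter, 14 mm high, loose on the table at the column end of the stand, origin at the centre of its underside
Not all that is in view belongs to the job. Leave any pink or turquoise look-alike of the sample alone.

How it is judged:
On the way, in this order (a step that is already met when the one before it is completed fails the run):
1. the outer knob alone has brought the foot to a light touch: needle between 1 and 5 N, the inner knob still centred (within 0.35 rad) (value of joint gauge_needle between 0.2945 and 1.4726 rad and contact force between quill and sample above 0.3 N and value of joint fine_knob between -0.35 and 0.35 rad), for 0.3 s.
2. the inner knob, turned clockwise past 0.6 rad, has brought the needle into the green band, 7 to 9 N (value of joint gauge_needle between 2.0617 and 2.6507 rad and value of joint fine_knob above 0.6 rad), for 0.3 s.
At the end, for the whole second after the job is handed in: The needle rests in the green band (7 to 9 N) with the foot bearing on the link (over 5.5 N), the link upright (within 0.06 rad) and within 6 mm of where it stood, and the robot clear of everything (value of joint gauge_needle between 2.0617 and 2.6507 rad and contact force between quill and sample above 5.5 N and velocity of joint gauge_needle between -0.2 and 0.2 rad/s and angle between sample's own z axis and vertical below 0.06 rad and distance of sample from where it was at the start of the episode below 0.006 m); the robot touches nothing.
It fails at once if the load on the link goes into the red (over 12 N) (contact force between quill and sample above 12 N or value of joint gauge_needle above 3.534 rad).
It fails at once if the outer knob applies the load: the needle goes past 5.5 N before the inner knob has been turned (value of joint gauge_needle above 1.62 rad and value of joint fine_knob below 0.35 rad).
It fails at once if a part lying about is moved by more than 20 mm (distance of any of spare_link, servo, gear from where it was at the start of the episode above 0.02 m).
It also fails if it takes over 72 s, if anything falls off the work surface, if the arm or the gripper's body presses on something with over 40 N, if the wrist force passes 120 N, or if a joint passes its speed limit or range.

## Robot

A 6-joint arm with a two-finger parallel gripper is mounted at the origin on the work surface. World frame = base frame: x ahead of the robot, y to its left, z up, the work surface at z = 0. Lengths are in m, angles in rad, forces in N, time in s.
With the tool pointing down it reaches from about 0.325 to 0.85 m from the base axis. Payload 15.5 kg.
Tool frame: the origin (TCP) lies at the centre of the arm's flange, where the gripper is bolted on; the fingertips stand 191 mm ahead of it and the grasp point (between the pads) lies 172 mm ahead of it; z points along the fingers, x is the direction in which the jaws open and shut, and the axes are right-handed (so a half turn about z gives the same grasp; the last joint's range is limited). The gripper opens to 91 mm and grips with 3 to 60 N. Pads are 32 mm wide; open, the fingers measure 118 mm over their backs; the gripper's body (76 mm by 178 mm) begins 60 mm behind the grasp point.
Start: joints at [-1.327, 0.494, 1.345, -0, 1.302, -0.096], TCP at [0.208, -0.589, 0.405] pointing down, gripper open.
Joint ranges: [-2.91, 2.91], [-0.82, 2.16], [0.22, 2.67], [-1.22, 4.37], [0.12, 2.79], [-3.08, 3.08]. Speed limits (rad/s): [1.89, 1.89, 2.57, 3.01, 3.01, 3.01].

## Interface

Orientations are given as a rotation vector (axis times angle).
In Python, from rig import bot, snapshot, finish_job gives the robot as it stands. The module is installed in compiled form; this text tells all that it offers.
- The arm moves only by the shell command python3 -m handwheel 'ROWS' [OPENING]. ROWS is JSON, a list that holds one entry, the list of rows, each a list of 6 numbers: the shift along the tool's x, y, z in mm, then the turn, a rotation vector about the tool's x, y, z in degrees. A call has 1 to 10 rows; each row shifts and turns the commanded pose from where the row before left it, along the tool's axes as they then stand; what a row does not reach is not made up. A row lasts 1/8 s, in which the tool goes at most 62.5 mm and 10.7 degrees, less where a joint would pass 70% of its speed; a pose out of reach is approached as far as the arm can. A call is refused whole if a number of a shift passes 62.5 or a number of a turn 10.7, either way. A call with a gripper value outside its range is refused whole. OPENING is the opening, from 0 (shut) to 1 (fully open), set as the call begins (- or left out, the last holds). The fingers move at their own pace and stop on an object; the grip force is fixed at half the most. Time passes only in rows, so rows that do not move let the fingers close. It gives the time, the measured TCP pose, the force and the opening at its end, in the units of the state.
- bot.sense(): the state, without advancing time (a new reading comes with each control period).
- snapshot(name): name is "scene" or "top"; returns a dict with "pixels" (420x560x3 uint8, blue, green, red), "intrinsics" (3x3 intrinsics, pixels), "R" (3x3) and "t" (3): a world point X has camera coordinates R X + t. Camera axes: x right, y down, z forward; pixel columns grow to the right and rows downward; lengths in m; the calibration is good to about 2 mm. A picture is of the moment at which its call begins. There is no depth.
- finish_job(): hands the job in, once; it reports no verdict.
The state is a dict: "clock": time; "qpos": joint angles; "joint_vel": joint speeds; "joint_efforts": joint torques, N m; "tool_pos": TCP position; "ee_rot": TCP orientation; "ft_force": force on the tool from outside, world axes, zero at the start; "torque": the same for the moment, N m; "grip_width": finger opening in m.
Only numpy, scipy, OpenCV 4.12 (cv2) and the standard library are available. Lean on these libraries where they do the work, as an engineer would, in place of code of your own. Each camera call takes 0.05 s, during which the arm holds its last target. There are 200 camera calls.

## Working session

There is one attempt and no reset: what is moved stays moved. The work goes in short steps, Python scripts to look and compute and a shell command to move; the robot and the scene stay as the last step left them, time stands still between calls to the robot, and variables do not carry over. Pictures are saved under pics/ and viewed, about 8 in all and at most 12, crops included, and the job is handed in when it is done.

```bash
mkdir -p pics; python3 - <<'E'
from rig import bot,snapshot
import cv2,numpy as np
np.set_printoptions(precision=4,suppress=True)
ims=[]
for n in("scene","top"):
    s=snapshot(n); ims.append(s["pixels"]); cv2.imwrite(f"pics/{n}0.png",s["pixels"])
    print(n,s["intrinsics"].tolist(),(-s["R"].T@s["t"]),s["R"])
    np.savez(f"pics/{n}0.npz",**s)
print(bot.sense())
E
```

```text
scene [[462.3341728402827, 0.0, 278.5983325348128], [0.0, 462.3341728402827, 205.61457086653215], [0.0, 0.0, 1.0]] [0.9279 0.3056 0.7667] [[-0.5447  0.8385  0.0118]
 [ 0.6326  0.4201 -0.6506]
 [-0.5505 -0.347  -0.7593]]
top [[498.56071211588767, 0.0, 283.9397061660327], [0.0, 498.56071211588767, 203.71489857607452], [0.0, 0.0, 1.0]] [0.4044 0.024  1.0492] [[ 0.0175 -0.9998 -0.0081]
 [-0.9945 -0.0165 -0.1036]
 [ 0.1034  0.0098 -0.9946]]
{'clock': 0.1, 'qpos': array([-1.3265,  0.4941,  1.346 , -0.    ,  1.3025, -0.0955]), 'joint_vel': array([ 0.0007, -0.0025, -0.0027, -0.0004, -0.0012,  0.0001]), 'joint_efforts': array([  0.0035, -88.0236, -38.2544,   0.071 ,   0.0483,  -0.    ]), 'tool_pos': array([ 0.2083, -0.5891,  0.4042]), 'ee_rot': array([-2.5645,  1.8135,  0.0013]), 'ft_force': array([-0.768 , -0.7427,  0.2154]), 'torque': array([ 0.0094,  0.0115, -0.0261]), 'grip_width': 0.09108606469425029}
```

View pics/scene0.png

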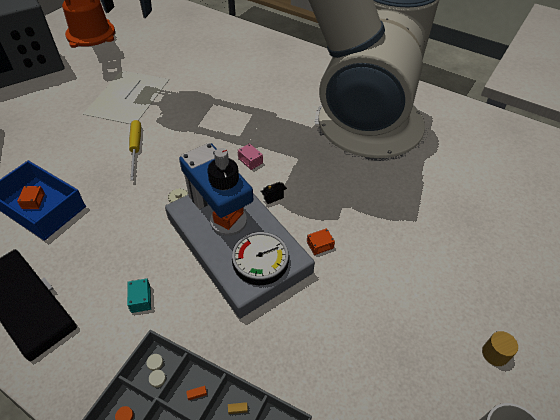

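View pics/top0.png

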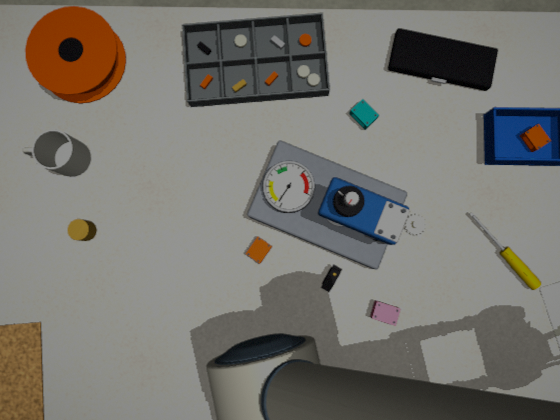

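The scene view shows the stand with the dial at (261,255), the coarse knob at (223,175) and the sample at (229,217) under the head. In the top view the dial is at (289,186), the knobs are near (349,200), the spare link is at (259,249), the servo at (332,277) and the gear at (414,224). There are three other candidates for the sample: pink (385,312), turquoise (364,113) and the orange link in the blue bin (536,137). The sample is the one on the platform under the head.

```bash
cat > h.py <<'E'
import cv2,numpy as np
from rig import bot,snapshot
np.set_printoptions(precision=4,suppress=True)
def ray(s,p,z):
    d=s["R"].T@np.linalg.solve(s["intrinsics"],[p[0],p[1],1.]); c=-s["R"].T@s["t"]
    return c+d*(z-c[2])/d[2]
def proj(s,X):
    u=s["intrinsics"]@(s["R"]@X+s["t"]); return u[:2]/u[2]
def crop(s,x0,y0,w,h,k): return cv2.resize(s["pixels"][y0:y0+h,x0:x0+w],None,fx=k,fy=k,interpolation=cv2.INTER_CUBIC)
E
python3 - <<'E'
from h import *
T=dict(np.load("pics/top0.npz"));S=dict(np.load("pics/scene0.npz"))
# blue head in top, base
for s,n in((T,"top"),(S,"scene")):
    hsv=cv2.cvtColor(s["pixels"],cv2.COLOR_BGR2HSV)
    m=cv2.inRange(hsv,(100,120,60),(125,255,255))
    for c in cv2.findContours(m,0,2)[0]:
        if cv2.contourArea(c)>200: print(n,"blue",cv2.minAreaRect(c))
    g=cv2.cvtColor(s["pixels"],cv2.COLOR_BGR2GRAY)
    m=cv2.inRange(hsv,(0,0,150),(180,60,255))
# dial: white disc in base region
hsv=cv2.cvtColor(T["pixels"],cv2.COLOR_BGR2HSV)
# base contour: grey
m=cv2.inRange(hsv[130:280,240:415],(90,15,70),(130,110,175))
c=max(cv2.findContours(m,0,2)[0],key=cv2.contourArea); print("base",cv2.minAreaRect(c))
g=cv2.cvtColor(T["pixels"],cv2.COLOR_BGR2GRAY)
ci=cv2.HoughCircles(g[140:230,250:380],cv2.HOUGH_GRADIENT,1,30,param1=150,param2=15,minRadius=12,maxRadius=32); print(ci[0]+[250,140,0])
a=crop(T,240,140,150,90,5); b=crop(S,170,130,125,160,4)
cv2.imwrite("pics/cropT.png",a);cv2.imwrite("pics/cropS.png",cv2.resize(b,None,fx=.93,fy=.93))
E
```

```text
top blue ((363.04925537109375, 209.9792938232422), (82.26817321777344, 40.09486770629883), 22.203479766845703)
top blue ((526.0079345703125, 133.99232482910156), (66.8199691772461, 53.0091552734375), 0.8951737284660339)
scene blue ((33.346153259277344, 191.73077392578125), (69.61487579345703, 52.97386932373047), 33.690067291259766)
scene blue ((215.22784423828125, 173.31236267089844), (69.97320556640625, 37.824581146240234), 50.52753829956055)
base ((88.16716003417969, 74.45118713378906), (142.6179962158203, 82.6227035522461), 22.380136489868164)
[[288.5 186.5  25.8]
 [348.5 200.5  15.8]]
```

View pics/cropT.png

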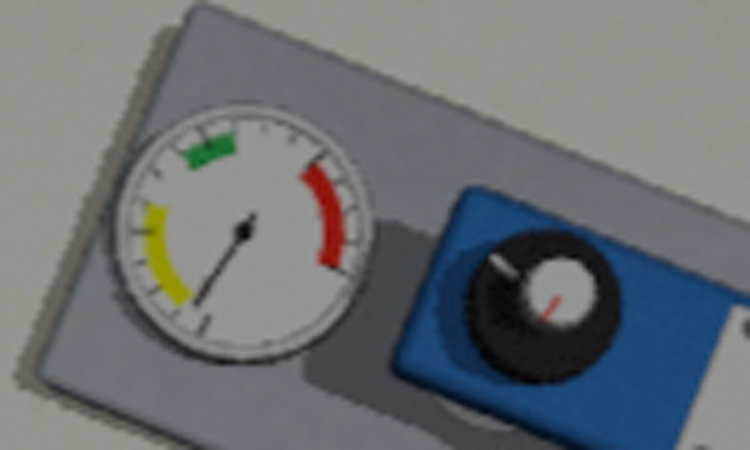

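View pics/cropS.png

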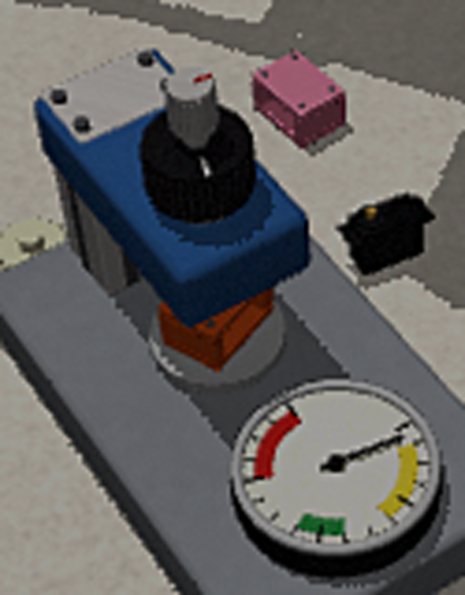

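```bash
python3 - <<'E'
from h import *
T=dict(np.load("pics/top0.npz"));S=dict(np.load("pics/scene0.npz"))
D=ray(T,(288.7,186.3),.074); D2=ray(S,(335/3.72+170,464/3.72+130),.074)
F=ray(T,(352,198.2),.238); F2=ray(S,(189/3.72+170,82/3.72+130),.238)
print("dial",D,D2,"fine",F,F2)
# triangulate fine
A=[];b=[]
for s,p in((T,(352,198.2)),(S,(220.8,152))):
    d=s["R"].T@np.linalg.solve(s["intrinsics"],[p[0],p[1],1.]); d/=np.linalg.norm(d); c=-s["R"].T@s["t"]
    P=np.eye(3)-np.outer(d,d);A.append(P);b.append(P@c)
print("tri",np.linalg.lstsq(np.vstack(A),np.hstack(b),rcond=None)[0])
# head top rectangle in top view (blue part + white plate)
g=T["pixels"][130:280,240:415]; hsv=cv2.cvtColor(g,cv2.COLOR_BGR2HSV)
m=cv2.inRange(hsv,(90,15,70),(130,110,175))|cv2.inRange(hsv,(100,120,60),(125,255,255))
c=max(cv2.findContours(m,0,2)[0],key=cv2.contourArea); r=cv2.boxPoints(cv2.minAreaRect(c))+[240,130]
for p in r: print("base corner",p,ray(T,p,.05)[:2])
v=(D-F)[:2]; print("len",np.linalg.norm(v),"yaw y-dir",np.arctan2(v[1],v[0]))
E
```

```text
dial [0.5405 0.0248 0.074 ] [0.5423 0.0249 0.074 ] fine [ 0.4997 -0.0792  0.238 ] [ 0.4992 -0.0804  0.238 ]
tri [ 0.4998 -0.0794  0.239 ]
base corner [246.5 215.5] [0.4832 0.1087]
base corner [277.9586 139.1006] [0.6408 0.0484]
base corner [415.4674 195.7219] [ 0.5289 -0.2307]
base corner [384.0089 272.1213] [ 0.3752 -0.167 ]
len 0.11173360130059791 yaw y-dir 1.1966051977514618
```

```bash
python3 -m handwheel '[[[-38.3,-44.4,-6.5,0,0,0],[-38.3,-44.4,-6.5,0,0,0],[-38.3,-44.4,-6.5,0,0,0],[-38.3,-44.4,-6.5,0,0,0],[-38.3,-44.4,-6.5,0,0,0],[-38.3,-44.4,-6.5,0,0,0],[-38.3,-44.4,-6.5,0,0,0],[-38.3,-44.4,-6.5,0,0,0],[-38.3,-44.4,-6.5,0,0,0],[-38.3,-44.4,-6.5,0,0,0]]]' 1
for i in 1 2; do python3 -m handwheel '[[[0,0,0,0,0,-10],[0,0,0,0,0,-10],[0,0,0,0,0,-10],[0,0,0,0,0,-10],[0,0,0,0,0,-10],[0,0,0,0,0,-10],[0,0,0,0,0,-10],[0,0,0,0,0,-10],[0,0,0,0,0,-10],[0,0,0,0,0,-10]]]'; done
cat > st.py <<'E'
from h import *
from scipy.spatial.transform import Rotation as Ro
def err(tx=.4995,ty=-.0797,tz=.366):
    s=bot.sense(); R=Ro.from_rotvec(s["ee_rot"]).as_matrix()
    print("clk %.2f q6 %.3f psi %.3f grip %.4f"%(s["clock"],s["qpos"][5],np.arctan2(R[1,0],R[0,0]),s["grip_width"]),"pos",s["tool_pos"],"F",s["ft_force"],"M",s["torque"],"tool-F",R.T@s["ft_force"])
    print("tool-frame mm to target",1e3*R.T@(np.array([tx,ty,tz])-s["tool_pos"]),"tilt",R[:,2])
if __name__=="__main__": err()
E
python3 st.py
```

```text
clock: 1.35
tool_pos: [0.4999, -0.0783, 0.4699]
ee_rot: [2.565, -1.814, -0.0]
ft_force: [0.6, -0.5, -0.2]
grip_width: 0.0913
clock: 2.6
tool_pos: [0.4992, -0.0802, 0.4695]
ee_rot: [-3.036, -0.808, 0.001]
ft_force: [0.3, 0.7, 0.0]
grip_width: 0.0914
clock: 3.85
tool_pos: [0.4992, -0.0802, 0.4695]
ee_rot: [-1.332, -2.844, 0.0]
ft_force: [-0.6, -0.4, -0.0]
grip_width: 0.0914
clk 3.85 q6 -2.543 psi 2.265 grip 0.0914 pos [ 0.4992 -0.0802  0.4695] F [-0.6264 -0.4481 -0.0145] M [ 0.119  -0.0902  0.0083] tool-F [ 0.0566 -0.768   0.0148]
tool-frame mm to target [  0.0854   0.5933 103.4613] tilt [-0.0006  0.0002 -1.    ]
```

```bash
python3 -m handwheel '[[[0,0.6,35,0,0,0],[0,0,35,0,0,0],[0,0,33.5,0,0,0],[0,0,0,0,0,0]]]' 1
python3 -m handwheel '[[[0,0,0,0,0,0],[0,0,0,0,0,0],[0,0,0,0,0,0],[0,0,0,0,0,0],[0,0,0,0,0,0],[0,0,0,0,0,0]]]' 0.3; python3 st.py
python3 - <<'E'
from h import *
S=snapshot("scene");T=snapshot("top")
cv2.imwrite("pics/g1.png",np.hstack([crop(S,150,90,160,200,2.5),crop(T,230,100,160,200,2.5)]))
E
```

```text
clock: 4.35
tool_pos: [0.4991, -0.0796, 0.3645]
ee_rot: [-1.339, -2.837, 0.001]
ft_force: [0.2, 0.2, 0.9]
grip_width: 0.0911
clock: 5.1
tool_pos: [0.4997, -0.0797, 0.3666]
ee_rot: [1.341, 2.841, 0.0]
ft_force: [-2.0, 2.0, 5.5]
grip_width: 0.0512
clk 5.10 q6 -2.536 psi 2.260 grip 0.0512 pos [ 0.4997 -0.0797  0.3666] F [-1.9824  2.0062  5.5078] M [0.4607 0.2067 0.0124] tool-F [ 2.8082 -0.2536 -5.5081]
tool-frame mm to target [ 0.1622 -0.1589  0.5547] tilt [ 0.0003  0.0001 -1.    ]
```

View pics/g1.png

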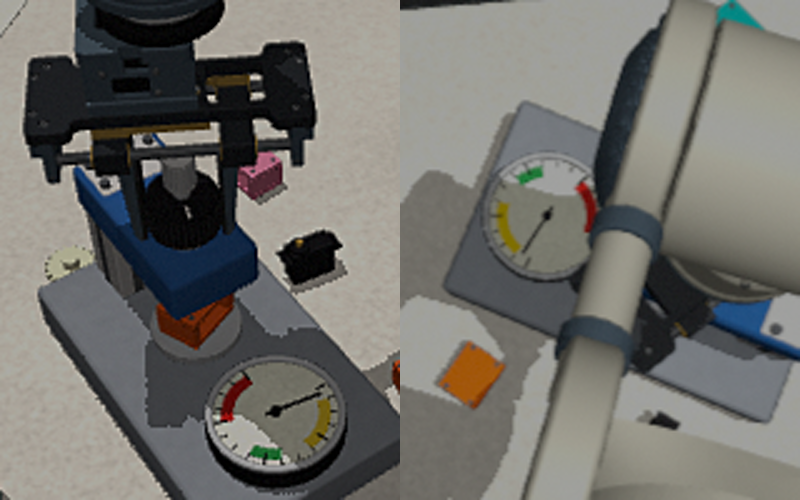

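```bash
cat > dial.py <<'E'
from st import *
C=np.array([.541,.0249,.074]); H0=2.767
def needle(s,c):
    g=cv2.cvtColor(s["pixels"],cv2.COLOR_BGR2GRAY).astype(np.float32)
    th=np.arange(-.4,4.8,.01); r=np.arange(.012,.031,.001)
    P=np.array([[proj(s,c+[q*np.cos(H0-t),q*np.sin(H0-t),0]) for q in r] for t in th]).astype(np.float32)
    v=cv2.remap(g,P[...,0],P[...,1],cv2.INTER_LINEAR)
    b=np.median(v,axis=1); loc=cv2.blur(b.reshape(-1,1),(1,61)).ravel()
    d=np.clip(loc-b,0,None); k=d.argmax(); w=d*(abs(np.arange(len(d))-k)<12)*(d>.4*d[k])
    return (w*th).sum()/w.sum(), d[k]
def read(names=("scene","top")):
    for n in names:
        t,d=needle(snapshot(n),{"top":np.array([.5405,.0248,.074]),"scene":np.array([.5423,.0249,.074])}[n]); print(n,"needle %.3f rad = %.2f N (contrast %.0f)"%(t,t/.2945,d))
if __name__=="__main__": read(); err()
E
python3 dial.py
```

```text
scene needle 0.075 rad = 0.25 N (contrast 58)
top needle 0.241 rad = 0.82 N (contrast 35)
clk 5.30 q6 -2.536 psi 2.260 grip 0.0518 pos [ 0.4997 -0.0797  0.3666] F [-2.3296  1.8188  6.1012] M [0.4852 0.1625 0.0295] tool-F [ 2.8842 -0.6405 -6.1017]
tool-frame mm to target [ 0.1543 -0.1483  0.5698] tilt [ 0.0003  0.0001 -1.    ]
```

```bash
python3 -m handwheel '[[[0,0,0,0,0,8],[0,0,0,0,0,8],[0,0,0,0,0,8],[0,0,0,0,0,8],[0,0,0,0,0,8],[0,0,0,0,0,0],[0,0,0,0,0,0]]]' >/dev/null; python3 dial.py
```

```text
scene needle 0.074 rad = 0.25 N (contrast 58)
top needle 0.241 rad = 0.82 N (contrast 35)
clk 6.28 q6 -1.838 psi 1.561 grip 0.0513 pos [ 0.4996 -0.0793  0.3665] F [-1.8242  6.0798  8.7107] M [ 1.3188  0.2529 -0.0911] tool-F [ 6.0719 -1.8816 -8.704 ]
tool-frame mm to target [-0.3804 -0.0805  0.5444] tilt [-0.0001  0.0011 -1.    ]
```

```bash
python3 -m handwheel '[[[0,0,0,0,0,6],[0,0,0,0,0,6],[0,0,0,0,0,6],[0,0,0,0,0,0]]]' >/dev/null; python3 dial.py
```

```text
scene needle 0.075 rad = 0.25 N (contrast 57)
top needle 0.241 rad = 0.82 N (contrast 35)
clk 6.88 q6 -1.524 psi 1.247 grip 0.0513 pos [ 0.4996 -0.0791  0.3666] F [-1.9207  9.7323  7.4513] M [ 1.7086  0.1748 -0.1184] tool-F [ 8.6273 -4.9191 -7.4365]
tool-frame mm to target [-0.5863  0.075   0.5572] tilt [ 0.      0.0015 -1.    ]
```

```bash
python3 - <<'E'
from h import *
S=snapshot("scene"); S0=dict(np.load("pics/scene0.npz"))
cv2.imwrite("pics/g2.png",np.hstack([crop(S0,190,130,70,80,5),crop(S,190,130,70,80,5)]))
E
```

```text
(no output)
```

View pics/g2.png

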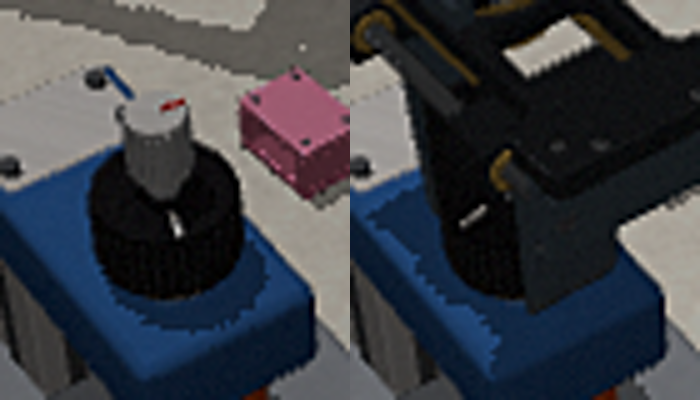

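The crop shows the coarse knob's white index turned clockwise, from pixel (177,225) in the left half to (470,215) in the right half, so the knob follows the gripper. A small side force is building up, so I'll shift the grip slightly and continue.

```bash
python3 -m handwheel '[[[0.8,-0.4,0,0,0,6],[0,0,0,0,0,6],[0,0,0,0,0,6],[0,0,0,0,0,0]]]' >/dev/null; python3 dial.py
```

```text
scene needle 0.074 rad = 0.25 N (contrast 56)
top needle 0.241 rad = 0.82 N (contrast 35)
clk 7.53 q6 -1.208 psi 0.933 grip 0.0516 pos [ 0.4997 -0.0786  0.3666] F [-1.3912  4.7791  5.7564] M [ 0.7845  0.0022 -0.053 ] tool-F [ 3.0159 -3.9629 -5.7543]
tool-frame mm to target [-0.9589  0.4986  0.5635] tilt [ 0.0005  0.0006 -1.    ]
```

```bash
python3 -m handwheel '[[[0,0,0,0,0,5],[0,0,0,0,0,5],[0,0,0,0,0,0]]]' >/dev/null; python3 dial.py
```

```text
scene needle 0.074 rad = 0.25 N (contrast 56)
top needle 0.241 rad = 0.82 N (contrast 35)
clk 8.00 q6 -1.033 psi 0.758 grip 0.0517 pos [ 0.4997 -0.0786  0.3666] F [0.8411 6.4861 6.3744] M [ 0.9845 -0.1087 -0.0839] tool-F [ 5.0782 -4.1302 -6.3689]
tool-frame mm to target [-0.9534  0.6585  0.5664] tilt [ 0.0007  0.0008 -1.    ]
```

```bash
python3 -m handwheel '[[[0.4,-0.3,0,0,0,6],[0,0,0,0,0,6],[0,0,0,0,0,6],[0,0,0,0,0,0]]]' >/dev/null; python3 dial.py
```

```text
scene needle 0.408 rad = 1.39 N (contrast 57)
top needle 0.589 rad = 2.00 N (contrast 39)
clk 8.60 q6 -0.721 psi 0.447 grip 0.0517 pos [ 0.4999 -0.0783  0.3666] F [1.3498 3.218  5.4966] M [ 0.7001 -0.2221 -0.0689] tool-F [ 2.614  -2.3169 -5.4944]
tool-frame mm to target [-1.0043  1.1045  0.5692] tilt [ 0.001   0.0003 -1.    ]
```

```bash
python3 - <<'E'
from h import *
E
python3 -m handwheel '[[[0,0,0,0,0,4],[0,0,0,0,0,4],[0,0,0,0,0,0]]]' >/dev/null; python3 dial.py
```

```text
scene needle 0.800 rad = 2.72 N (contrast 62)
top needle 0.977 rad = 3.32 N (contrast 38)
clk 9.07 q6 -0.581 psi 0.308 grip 0.0513 pos [ 0.5    -0.0783  0.3666] F [2.9    4.9199 4.6738] M [ 0.7548 -0.36   -0.0636] tool-F [ 4.2592 -3.8109 -4.6687]
tool-frame mm to target [-0.9041  1.2252  0.5731] tilt [ 0.0012  0.0003 -1.    ]
```

```bash
python3 -m handwheel '[[[0,0,0,0,0,0],[0,0,0,0,0,0],[0,0,0,0,0,0]]]' 1; python3 -m handwheel '[[[0.2,-0.2,-16,0,0,0],[0,0,-16.5,0,0,0],[0,0,0,0,0,0],[0,0,0,0,0,0]]]' ; python3 dial.py; python3 - <<'E'
from h import *
S=snapshot("scene")
cv2.imwrite("pics/g3.png",crop(S,160,110,130,190,3))
E
```

```text
clock: 9.45
tool_pos: [0.4996, -0.0785, 0.3661]
ee_rot: [-3.105, -0.478, 0.001]
ft_force: [-0.0, 0.0, -0.3]
grip_width: 0.0787
clock: 9.95
tool_pos: [0.4996, -0.0781, 0.3981]
ee_rot: [-3.105, -0.477, 0.001]
ft_force: [-1.3, 0.5, 0.4]
grip_width: 0.0911
scene needle 0.796 rad = 2.70 N (contrast 60)
top needle 0.976 rad = 3.32 N (contrast 38)
clk 10.05 q6 -0.578 psi 0.305 grip 0.0912 pos [ 0.4997 -0.0781  0.398 ] F [-0.0969 -0.6339  0.8104] M [-0.0257 -0.0754 -0.016 ] tool-F [-0.2835  0.575  -0.8105]
tool-frame mm to target [-0.5876  1.464  32.0299] tilt [-0.0011  0.0003 -1.    ]
```

View pics/g3.png

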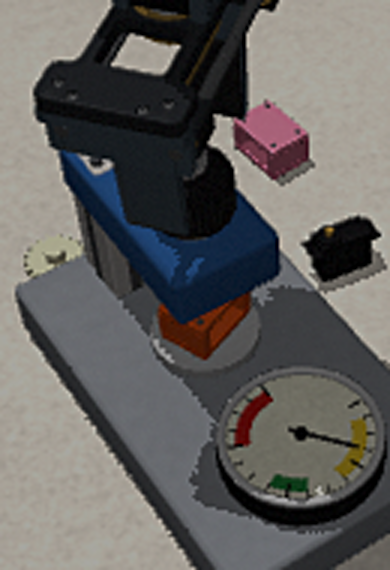

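The needle rests in the yellow band, with its pivot at (300,433) and tip at (365,445), about 3 N. The gripper has let go of the outer knob. Next I grip the fine knob.

```bash
python3 -m handwheel '[[[0,0,-1,0,0,0],[0,0,0,0,0,0],[0,0,0,0,0,0],[0,0,0,0,0,0],[0,0,0,0,0,0],[0,0,0,0,0,0],[0,0,0,0,0,0],[0,0,0,0,0,0],[0,0,0,0,0,0],[0,0,0,0,0,0]]]' 0.1 ; python3 dial.py
```

```text
clock: 11.35
tool_pos: [0.4999, -0.0781, 0.3998]
ee_rot: [-3.105, -0.477, -0.001]
ft_force: [3.2, 1.5, -0.3]
grip_width: 0.0212
scene needle 0.795 rad = 2.70 N (contrast 61)
top needle 0.967 rad = 3.28 N (contrast 39)
clk 11.45 q6 -0.578 psi 0.305 grip 0.0214 pos [ 0.5    -0.0781  0.3998] F [ 3.7927  1.3539 -2.3328] M [ 0.282  -0.7358 -0.0243] tool-F [ 4.0233 -0.1531  2.3344]
tool-frame mm to target [-0.9128  1.3415 33.767 ] tilt [ 0.0004  0.     -1.    ]
```

```bash
python3 -m handwheel '[[[0,0,0,0,0,7],[0,0,0,0,0,7],[0,0,0,0,0,7],[0,0,0,0,0,7],[0,0,0,0,0,7],[0,0,0,0,0,7],[0,0,0,0,0,7],[0,0,0,0,0,0],[0,0,0,0,0,0]]]' >/dev/null; python3 dial.py
```

```text
scene needle 1.420 rad = 4.82 N (contrast 68)
top needle 1.529 rad = 5.19 N (contrast 39)
clk 12.68 q6 0.277 psi -0.550 grip 0.0214 pos [ 0.5004 -0.0782  0.3998] F [ 7.2175  0.573  -4.1033] M [ 0.1949 -1.4039 -0.0237] tool-F [ 5.8458 -4.2605  4.115 ]
tool-frame mm to target [-0.0151  1.7095 33.8242] tilt [ 0.0016 -0.0001 -1.    ]
```

```bash
python3 -m handwheel '[[[0.5,-0.3,0,0,0,7],[0,0,0,0,0,7],[0,0,0,0,0,7],[0,0,0,0,0,7],[0,0,0,0,0,7],[0,0,0,0,0,7],[0,0,0,0,0,7],[0,0,0,0,0,7],[0,0,0,0,0,7],[0,0,0,0,0,0]]]' >/dev/null; python3 dial.py
```

```text
scene needle 2.260 rad = 7.67 N (contrast 75)
top needle 2.245 rad = 7.62 N (contrast 37)
clk 14.03 q6 1.377 psi -1.650 grip 0.0212 pos [ 0.5009 -0.0787  0.3998] F [ 6.1852 -3.8063 -5.3223] M [-0.7666 -1.1315  0.0156] tool-F [ 3.2984 -6.4592  5.3359]
tool-frame mm to target [ 1.1022  1.3466 33.8248] tilt [ 0.0014 -0.0012 -1.    ]
```

```bash
python3 -m handwheel '[[[0,0,0,0,0,4],[0,0,0,0,0,4],[0,0,0,0,0,0],[0,0,0,0,0,0]]]' >/dev/null; python3 dial.py
```

```text
scene needle 2.353 rad = 7.99 N (contrast 85)
top needle 2.330 rad = 7.91 N (contrast 40)
clk 14.62 q6 1.517 psi -1.790 grip 0.0212 pos [ 0.5009 -0.0787  0.3998] F [ 6.5099 -4.9067 -5.0222] M [-0.8956 -1.1278  0.0378] tool-F [ 3.3718 -7.4113  5.0379]
tool-frame mm to target [ 1.2486  1.1803 33.8223] tilt [ 0.0014 -0.0014 -1.    ]
```

Eight newtons. Now I release, lift clear and check.

```bash
python3 -m handwheel '[[[0,0,0,0,0,0],[0,0,0,0,0,0],[0,0,0,0,0,0],[0,0,0,0,0,0],[0,0,0,0,0,0],[0,0,0,0,0,0]]]' 1; python3 dial.py; python3 -m handwheel '[[[0,0,-30,0,0,0],[0,0,-40,0,0,0],[0,0,-40,0,0,0],[0,0,0,0,0,0],[0,0,0,0,0,0],[0,0,0,0,0,0],[0,0,0,0,0,0]]]'; python3 dial.py; python3 - <<'E'
from h import *
S=snapshot("scene");T=snapshot("top")
cv2.imwrite("pics/g4.png",np.hstack([crop(S,150,100,190,200,2),crop(T,230,100,190,200,2)]))
E
```

```text
clock: 15.38
tool_pos: [0.5004, -0.0782, 0.3997]
ee_rot: [1.966, -2.451, -0.0]
ft_force: [-0.1, -0.2, -0.2]
grip_width: 0.0785
scene needle 2.377 rad = 8.07 N (contrast 84)
top needle 2.319 rad = 7.88 N (contrast 43)
clk 15.47 q6 1.517 psi -1.789 grip 0.0862 pos [ 0.5004 -0.0782  0.3997] F [ 1.1176 -0.0818 -0.1166] M [-0.0211 -0.002   0.0141] tool-F [-0.1626 -1.1088  0.1166]
tool-frame mm to target [ 1.6977  0.5663 33.7195] tilt [-0. -0. -1.]
clock: 16.35
tool_pos: [0.5004, -0.0782, 0.5089]
ee_rot: [1.965, -2.45, -0.002]
ft_force: [-1.2, 0.6, 0.5]
grip_width: 0.0911
scene needle 2.380 rad = 8.08 N (contrast 82)
top needle 2.324 rad = 7.89 N (contrast 43)
clk 16.45 q6 1.517 psi -1.789 grip 0.0910 pos [ 0.5004 -0.0782  0.5092] F [-0.6462 -0.8769 -0.4004] M [0.089  0.0525 0.0175] tool-F [0.9962 0.4402 0.4008]
tool-frame mm to target [  1.6983   0.4428 143.2487] tilt [-0.0008  0.0003 -1.    ]
```

View pics/g4.png

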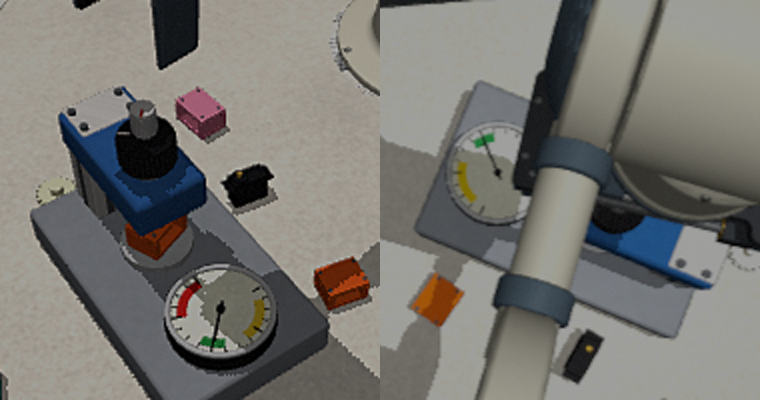

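The needle is in the middle of the green band in both views, with its tip near (214,345) on the left and (484,140) on the right. The link is upright, the loose parts are where they were, and the gripper is well above the knobs.

```bash
python3 -c "
from rig import finish_job; print(finish_job())"
```

```text
the job is handed in; nothing more can be done
None
```

The preload is set at about 8 N, with the needle in the middle of the green band, and the job is handed in. It took about 16.5 s of the 72 s.

- **Outer knob:** I turned it about 1.95 rad clockwise, until the foot touched the link with the needle at about 3 N. It held there in the yellow band after I let go.
- **Inner knob:** I then turned it about 2.1 rad clockwise to bring the load up to 8 N, let go and lifted the gripper clear.

**Last checks:**
- **Needle:** it read 2.38 rad (8.1 N) in the scene view and 2.32 rad (7.9 N) in the top view, and held steady after release.
- **View disagreement:** at low load the two views differed by up to 0.18 rad (0.6 N), so I used their mean there. At 8 N they agree to about 0.2 N.
- **Link and loose parts:** by eye in the last picture the link is upright and the parts look unmoved. I did not measure their positions again.
- **Forces:** wrist force readings between moves peaked at about 12 N.

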